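# Spin the sample turntable and brake it at the reader

### The job

Flick the sampler's free turntable spinning counter-clockwise (seen from above) with a fingertip (its one tall sleeve is there to push against), then let it coast untouched so that the sleeve goes past the reader at least once. When the sleeve comes round to the reader on a later pass, brake the turntable with a fingertip pressed on its flat rim so that it stops there, the scribed line within the width of the reader's nose; do not stop it by catching the sleeve, and once the sleeve has passed the reader let the turntable stop nowhere else, so no pushing it into place afterwards. Finish with the hand clear and the turntable still, and leave the other things on the sampler and bench where they are.

Things in the scene. Friction and masses are not known exactly. Their poses are not given: they have to be found in the camera images.
- sampler: Fixed black console with a dark steel deck 60 mm above the bench. Origin on the bench under the turntable's axis; z up, x points from the axis to the reader. The deck spans x -140 to 260, y -150 to 150 mm; small loose things up to 60 mm tall stand near its corners. The reader: grey block at x 142 to 186, 64 mm wide, top 115 mm above the bench.
- turntable (a joint): Turntable angle, growing counter-clockwise from above, not wrapped. 0, 2 pi, 4 pi: sleeve and line exactly at the reader. At rest at first, between -4.7 and -1.9; so the first pass is at 0 and the stop at 2 pi or a higher whole turn, within 0.13. Nearly free bearing: 4 rad/s coasts for 10 to 20 s, losing about 1/8 of its speed plus 0.08 rad/s each second. A few newtons on the rim stop it at once.
- center (a point): Turntable: flat aluminium plate, 230 mm diameter, 6 mm thick, 0.6 kg. This point: centre of its upper face, 80 mm above the bench; z up, x towards the sleeve; turns. Hub 32 mm across, 6 mm proud; three plugs 22 mm across, 5 mm proud, 50 mm from the axis at 90, 180 and 270 degrees from the sleeve. Plain and flat from 65 mm out to the rim at 115 mm: brake there.
- sleeve (a point): The one tall thing on the turntable: upright steel sleeve with a white cap, 22 mm diameter, its top 42 mm above the plate, fixed 50 mm from the axis. This point: centre of its foot, on the plate's upper face (80 mm above the bench). The thing to push when flicking.
- mark (a point): Point on the dark scribed line that runs from the sleeve out to the rim, 110 mm from the axis, on the plate's upper face; turns with the turntable.
- index (a point): Fixed point 110 mm from the axis, straight in front of the reader's nose, at the height of the plate's upper face. The mark must stop here, within 15 mm. The nose is 30 mm wide, ends 10 mm beyond this point and stands 80 to 110 mm above the bench.
- vial_a: Loose stoppered glass vial 24 mm diameter, standing on the deck; origin under its foot. Leave alone.
- vial_b: Loose brown jar 26 mm diameter, standing on the deck; origin under its foot. Leave alone.
- cell_box: Loose grey box 30 x 30 x 25 mm on the deck; origin under its foot. Leave alone.
- beaker: Loose glass beaker 70 mm diameter, 85 mm tall, on the bench to the right; origin under its foot. Leave alone.
- reagent: Loose brown bottle 64 mm diameter, 130 mm tall, on the bench to the right; origin under its foot. Leave alone.
- driver: Loose screwdriver lying on the bench to the left. Leave alone.
- dish: Loose white dish 90 mm across, 18 mm tall, on the bench to the left; origin under its foot. Leave alone.

How it is judged:
By the outcome, as a careful person would: the job done as asked, in the order asked, and still so for the second after the job is handed in, with the robot touching nothing.
It also fails if it takes over 51 s, if anything falls off the work surface, if the arm or the gripper's body presses on something with over 40 N, if the wrist force passes 120 N, or if a joint passes its speed limit or range.

### The arm

A 7-joint arm with a two-finger parallel gripper is mounted at the origin on the work surface. World frame = base frame: x ahead of the robot, y to its left, z up, the work surface at z = 0. Lengths are in m, angles in rad, forces in N, time in s.
With the tool pointing down it reaches from about 0.425 to 0.925 m from the base axis. Payload 6.8 kg.
Tool frame: the origin (TCP) lies on the front face of the gripper's body, between the roots of the fingers; the fingertips stand 73 mm ahead of it and the grasp point (between the pads) lies 54 mm ahead of it; z points along the fingers, y is the direction in which the jaws open and shut (so a half turn about z gives the same grasp; the last joint's range is limited). The gripper opens to 85 mm and grips with 20 to 120 N. Pads are 22 mm wide; open, the fingers measure 114 mm over their backs; the gripper's body (76 mm by 85 mm) begins 54 mm behind the grasp point. The pads swing forward as they close: fully open they stand 13 mm farther back than shut.
Start: joints at [1.086, 0.477, 0.022, 1.555, -0.011, 1.109, -0.083], TCP at [0.248, -0.628, 0.304] pointing down, gripper open.
Joint ranges: [-2.96, 2.96], [-0.34, 2.1], [-1.41, 1.46], [0.24, 2.44], [-1.37, 4.51], [0.17, 1.92], [-2.96, 2.96]. Speed limits (rad/s): [2.39, 2.39, 3.14, 3.14, 3.14, 3.14, 3.14].

### API

Orientations are given as a rotation vector (axis times angle).
In Python, from bench import * gives the robot as it stands.
- The arm moves only by the tool jog_arm, never from a script. Its argument "plan" is a list of rows, each a list of 2 entries, a list of its own where there are three numbers: the shift along the world's x, y, z in cm, then the turn about the world's z in rad. In form: [[[tx, ty, tz], twist], ...]. A call has 1 to 12 rows; each row shifts and turns the commanded pose from where the row before left it; what a row does not reach is not made up. A row lasts 1/10 s, in which the tool goes at most 50 mm and 8.59 degrees, less where a joint would pass 70% of its speed; a pose out of reach is approached as far as the arm can. A call is refused whole if a number of a shift passes 5 or a number of a turn 0.15, either way. A call with a gripper value outside its range is refused whole. "hand" is the finger opening in cm, from 0 to 8.54, set as the call begins (left out, the last holds). The fingers move at their own pace and stop on an object; "grip_force" is the grip in N (left out, the last holds). Time passes only in rows, so rows that do not move let the fingers close. It gives the time, the measured TCP pose, the force and the opening at its end, in the units of the state.
- get_obs(): the state, without advancing time (a new reading comes with each control period).
- grab_frame(name): name is "scene" or "top"; returns the picture (420x560x3 uint8, red, green, blue); there is no depth.
- get_calibration(name): a dict with "intrinsics" (3x3 intrinsics, pixels), "k1" (the pictures are not rectified: a ray, as slopes to the right and down, at radius r is drawn at 1 + k1 r^2 times it, then the intrinsics apply), "xyz" and "orientation" of the camera in the world. Camera axes: x right, y down, z forward; pixel columns grow to the right and rows downward; lengths in m; the calibration is good to about 2 mm. A picture is of the moment at which its call begins. get_calibration takes no time and is no camera call.
- hand_in(): hands the job in, once; it reports no verdict.
The state is a dict: "clock": time; "joints": joint angles; "qvel": joint speeds; "tau": joint torques, N m; "tcp_pos": TCP position; "orientation": TCP orientation; "contact_force": force on the tool from outside, world axes, zero at the start; "moment": the same for the moment, N m; "grip_width": finger opening in m.
Only numpy, scipy, OpenCV 4.12 (cv2) and the standard library are available. Lean on these libraries where they do the work, as an engineer would, in place of code of your own. Each camera call takes 0.05 s, during which the arm holds its last target. There are 200 camera calls.

## Working session

There is one attempt and no reset: what is moved stays moved. The work goes in short steps, Python scripts to look and compute and a tool call to move; the robot and the scene stay as the last step left them, time stands still between calls to the robot, and variables do not carry over. Pictures are saved under pics/ and viewed, about 8 in all and at most 12, crops included, and the job is handed in when it is done.

Besides the shell and the picture viewer there is one more tool, called as a command line: name --argument value ..., lists and objects as JSON in quotes. jog_arm: Moves the arm, as the interface text tells. Its arguments: {"type":"object","properties":{"plan":{"type":"array","items":{"type":"array"}},"hand":{"type":"number"},"grip_force":{"type":"number"}},"required":["plan"]}

```bash
mkdir -p pics; ls; python3 - <<'E'
from bench import *
import cv2,numpy as np
for n in("scene","top"):
    cv2.imwrite(f"pics/{n}0.png",grab_frame(n)[:,:,::-1]); print(n,get_calibration(n))
print(get_obs())
E
```

```text
pics
scene {'intrinsics': array([[453.19859501,   0.        , 279.11471787],
       [  0.        , 453.19859501, 211.36091519],
       [  0.        ,   0.        ,   1.        ]]), 'k1': -0.09286683796858575, 'xyz': array([1.01128218, 0.90562055, 0.9131461 ]), 'orientation': array([-0.61456387, -2.60620434,  1.24476784])}
top {'intrinsics': array([[457.0376813 ,   0.        , 280.66358462],
       [  0.        , 457.0376813 , 208.85269072],
       [  0.        ,   0.        ,   1.        ]]), 'k1': 0.03984469567815575, 'xyz': array([ 0.46658399, -0.01014988,  1.47649175]), 'orientation': array([-2.18182245,  2.19619149, -0.0607418 ])}
{'clock': 0.1, 'joints': array([ 1.08587748,  0.47774579,  0.02237972,  1.55634608, -0.01149061,
        1.10929875, -0.08311542]), 'qvel': array([-0.00060928, -0.00157155, -0.00149736, -0.00089178, -0.00067483,
       -0.00026738,  0.00114769]), 'tau': array([ 4.39952171e-03, -5.97762179e+01,  1.61375228e+00, -2.81953168e+01,
        1.28240604e-02,  5.06943179e-03, -3.52064212e-06]), 'tcp_pos': array([ 0.2482005 , -0.62726946,  0.30300729]), 'orientation': array([-3.08442683e+00, -5.88072066e-01,  7.16626147e-04]), 'contact_force': array([ 0.6265252 ,  0.06909167, -0.53206202]), 'moment': array([ 0.03269293, -0.00975764, -0.02058931]), 'grip_width': 0.08520618720353329}
```

View pics/top0.png

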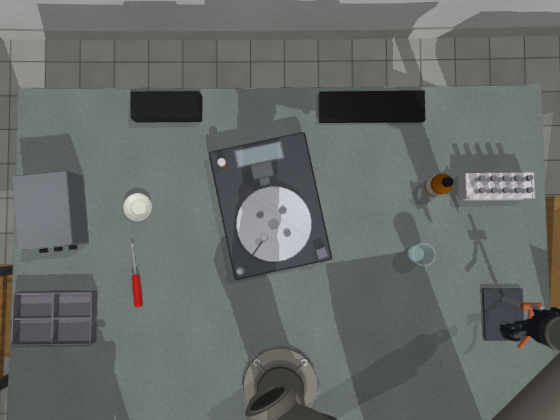

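View pics/scene0.png

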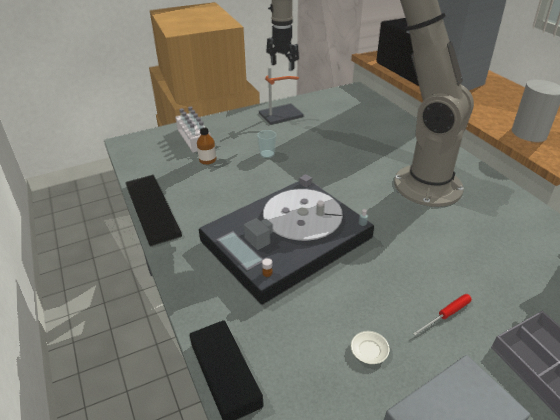

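Top view: the turntable is centred near (274,224), the reader near (263,172), and the sleeve near (266,238) with the line running to (249,257). Next I'll measure these more exactly.

```bash
cat > h.py <<'E'
from bench import *
import cv2,numpy as np
from scipy.spatial.transform import Rotation as R
def cam(n):
    c=get_calibration(n); return c['intrinsics'],np.array([c['k1'],0,0,0,0.]),R.from_rotvec(c['orientation']).as_matrix(),c['xyz']
def w2p(n,P):
    K,d,M,t=cam(n); P=np.atleast_2d(P).astype(float)
    return cv2.projectPoints(P,cv2.Rodrigues(M.T)[0],-M.T@t,K,d)[0][:,0]
def p2w(n,uv,z):
    K,d,M,t=cam(n); u=cv2.undistortPoints(np.array(uv,float).reshape(-1,1,2),K,d)[:,0]
    r=np.c_[u,np.ones(len(u))]@M.T
    return t+r*((z-t[2])/r[:,2])[:,None]
E
python3 - <<'E'
from h import *
im=cv2.imread('pics/top0.png')
g=cv2.cvtColor(im,cv2.COLOR_BGR2GRAY)
m=(g>110).astype(np.uint8); m[:, :225]=0;m[:,325:]=0;m[:180]=0;m[275:]=0
cs=max(cv2.findContours(m,cv2.RETR_EXTERNAL,cv2.CHAIN_APPROX_NONE)[0],key=cv2.contourArea)
P=p2w('top',cs[:,0],.08)
A=np.c_[2*P[:,:2],np.ones(len(P))]; s=np.linalg.lstsq(A,(P[:,:2]**2).sum(1),rcond=None)[0]
print(s[:2],np.sqrt(s[2]+s[0]**2+s[1]**2))
cv2.imwrite('pics/crop.png',cv2.resize(im[125:285,200:340],None,fx=3.7,fy=3.7,interpolation=cv2.INTER_CUBIC))
E
```

```text
[0.50818644 0.01565945] 0.11129377646939707
```

View pics/crop.png

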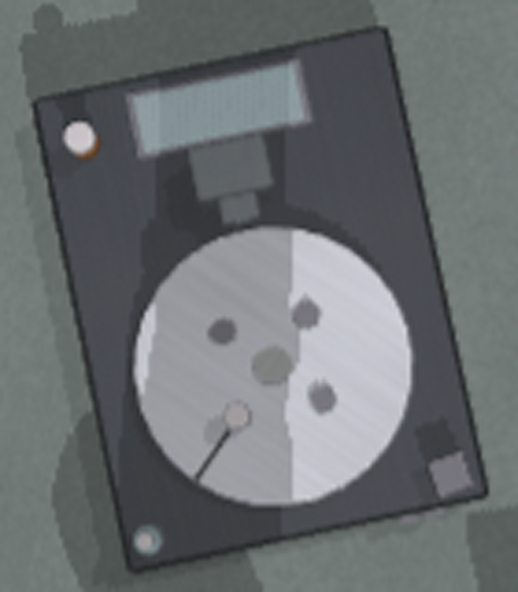

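```bash
python3 - <<'E'
from h import *
f=lambda a:(np.array(a,float)+.5)/3.7-.5+[200,125]
C=p2w('top',f([(37,101),(386,28),(487,493),(131,571)]),.06)[:,:2]
L=np.array([[.26,.15],[.26,-.15],[-.14,-.15],[-.14,.15]])
U,S,V=np.linalg.svd((L-L.mean(0)).T@(C-C.mean(0))); Rm=(U@V).T
t=C.mean(0)-Rm@L.mean(0); th=np.arctan2(Rm[1,0],Rm[0,0])
print('center',t,'yaw',th,'res',C-(L@Rm.T+t))
print('hub',p2w('top',f([(272,366)]),.086))
c=np.array(t)
for n,p,z in(('markend',(196,482),.08),('cap',(237,415),.122),('plug',(222,332),.085),('plug',(306,315),.085),('plug',(322,399),.085),('nose',(239,208),.11)):
    w=p2w('top',f([p]),z)[0,:2]; d=(w-c); print(n,w,np.hypot(*d),np.arctan2(d[1],d[0])-th)
for n,p,z in(('vialA',(147,541),.1),('jar',(79,137),.1),('box',(450,474),.085)): 
    print(n,p2w('top',f([p]),z)[0], Rm.T@(p2w('top',f([p]),z)[0,:2]-t))
for n,p,z in(('beaker',(422,254),.085),('reag',(447,182),.13),('dish',(138,207),.018)): print(n,p2w('top',[p],z)[0])
print(R.from_rotvec(get_obs()['orientation']).as_matrix())
E
```

```text
center [0.50564632 0.01686554] yaw 0.20175804641822273 res [[ 0.00071559  0.00053524]
 [ 0.00088187 -0.00089384]
 [ 0.00044395 -0.00112057]
 [-0.00204141  0.00147917]]
hub [[0.50512684 0.01866118 0.086     ]]
markend [0.41037376 0.08177835] 0.11528456708072515 2.3417436272999517
cap [0.46515097 0.04610837] 0.049950138095267806 2.314411422065304
plug [0.53343261 0.05972298] 0.05107678681689985 0.7938292547217828
plug [ 0.54699782 -0.0095714 ] 0.049080119738705644 -0.7705903746303927
plug [ 0.47777734 -0.02225728] 0.04803409964338919 -2.3915180635687383
nose [0.63299532 0.04427433] 0.13026514893402136 0.01023389028685745
vialA [0.36400197 0.12017137 0.1       ] [-0.11806954  0.12959475]
jar [0.6935956  0.17561119 0.1       ] [0.21594824 0.11786208]
box [ 0.41581494 -0.12659831  0.085     ] [-0.11675823 -0.12255231]
beaker [ 0.41059758 -0.42980442  0.085     ]
reag [ 0.62298536 -0.49440122  0.13      ]
dish [0.56281189 0.45082021 0.018     ]
[[ 9.29848692e-01  3.67941365e-01 -7.49095960e-04]
 [ 3.67942098e-01 -9.29847507e-01  1.49179060e-03]
 [-1.47653540e-04 -1.66276348e-03 -9.99998607e-01]]
```

jog_arm --plan '[[[1.5,3.45,0],-0.05],[[1.5,3.45,0],-0.05],[[1.5,3.45,0],-0.05],[[1.5,3.45,0],-0.05],[[1.5,3.45,0],-0.05],[[1.5,3.45,0],-0.05],[[1.5,3.45,0],-0.05],[[1.5,3.45,0],-0.05]]' --hand 0 --grip_force 20

```text
clock: 0.9
tcp_pos: [0.3685, -0.3501, 0.3037]
orientation: [-3.141, 0.04, 0.001]
contact_force: [0.0, 0.7, -0.6]
grip_width: -0.0003
```

jog_arm --plan '[[[1.5,3.45,0],-0.05],[[1.5,3.45,0],-0.05],[[1.5,3.45,0],-0.05],[[1.5,3.45,0],-0.05],[[1.5,3.45,0],-0.05],[[1.5,3.45,0],-0.05],[[1.5,3.45,0],-0.05],[[1.5,3.45,0],-0.05],[[0,0,0],0],[[0,0,0],0]]'

```text
clock: 1.9
tcp_pos: [0.4883, -0.0749, 0.3035]
orientation: [3.072, -0.656, -0.001]
contact_force: [-0.3, -0.4, 0.6]
grip_width: 0.0004
```

jog_arm --plan '[[[0,0,-4],0],[[0,0,-4],0],[[0,0,-4],0],[[0,0,-2.2],0],[[0,0,0],0]]'

```text
clock: 2.4
tcp_pos: [0.4856, -0.0771, 0.159]
orientation: [3.069, -0.662, -0.011]
contact_force: [0.1, 0.7, 0.7]
grip_width: -0.0002
```

```bash
python3 - <<'E'
from h import *
a=grab_frame('scene')[:,:,::-1];b=grab_frame('top')[:,:,::-1]
cv2.imwrite('pics/s1.png',a);cv2.imwrite('pics/t1.png',b)
A=cv2.resize(a[165:295,190:390],(600,390),interpolation=cv2.INTER_CUBIC)
B=cv2.resize(b[125:285,200:340],(180,205)); 
o=np.zeros((600,620,3),np.uint8);o[:390,:600]=A;o[390:595,:180]=B
cv2.imwrite('pics/c1.png',o);print(get_obs()['tcp_pos'],get_obs()['contact_force'])
E
```

```text
[ 0.48820407 -0.07674933  0.16220874] [ 0.96233479 -0.02673292  0.1192751 ]
```

View pics/c1.png

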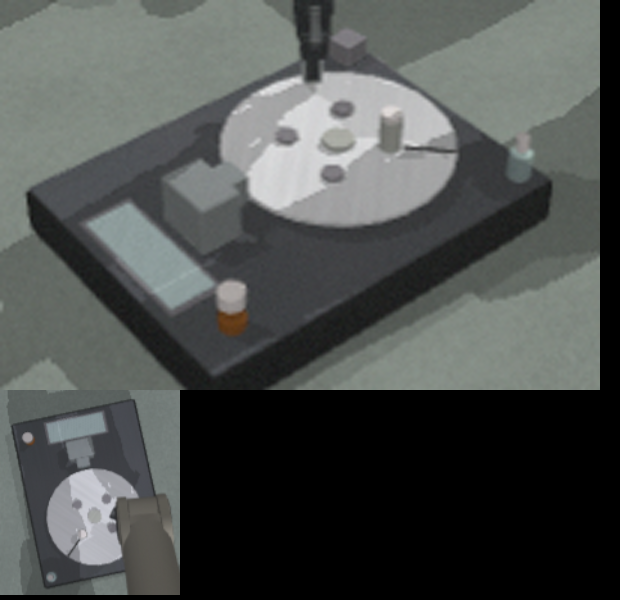

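The crop shows the fingertip over the rim at the −y side. Sleeve, line and plugs are clear in the scene view, and most of them in the top view. I'll touch the resting rim to calibrate its height.

jog_arm --plan '[[[0,0,-0.4],0],[[0,0,-0.3],0],[[0,0,0],0],[[0,0,0],0]]'

```text
clock: 2.9
tcp_pos: [0.4886, -0.0757, 0.1554]
orientation: [-3.072, 0.66, -0.001]
contact_force: [-0.5, -0.2, -0.5]
grip_width: -0.0004
```

jog_arm --plan '[[[0,0,-0.4],0]]'

```text
clock: 3.0
tcp_pos: [0.4896, -0.0757, 0.1523]
orientation: [-3.071, 0.66, -0.005]
contact_force: [-2.1, -2.0, 55.1]
grip_width: 0.0002
```

jog_arm --plan '[[[0,0,0],0]]'

```text
clock: 3.1
tcp_pos: [0.4906, -0.0759, 0.1526]
orientation: [-3.071, 0.66, -0.008]
contact_force: [-0.3, -0.1, 13.7]
grip_width: -0.0003
```

jog_arm --plan '[[[0,0,0.4],0],[[0,0,0],0]]'

```text
clock: 3.3
tcp_pos: [0.4885, -0.0756, 0.1553]
orientation: [-3.071, 0.66, -0.001]
contact_force: [0.4, 0.0, -0.7]
grip_width: 0.0001
```

```bash
cat >> h.py <<'E'
C0=np.array([.5052,.0172]); YAW=.202
def samp(n,g,r,a,z):
    a=np.asarray(a)+YAW; P=np.stack([C0[0]+r*np.cos(a),C0[1]+r*np.sin(a),z+0*a],-1)
    uv=w2p(n,P.reshape(-1,3)).astype(np.float32)
    return cv2.remap(g,uv[:,0].reshape(1,-1),uv[:,1].reshape(1,-1),cv2.INTER_LINEAR)[0].reshape(a.shape)
def angle(n,im):
    g=im.astype(np.float32).mean(2); t=np.arange(0,2*np.pi,.01); s=0*t
    for r in np.arange(.075,.109,.004):
        s+=np.clip(.5*(samp(n,g,r,t-.12,.08)+samp(n,g,r,t+.12,.08))-samp(n,g,r,t,.08),-20,50)/9
    for k in(1,2,3):
        f=lambda d:sum(samp(n,g,r,t+k*np.pi/2+d,.085) for r in(.044,.05,.056))/3
        s+=np.clip(.5*(f(-.38)+f(.38))-(f(-.1)+f(0)+f(.1))/3,-20,50)
    i=s.argmax(); j=np.abs((t-t[i]+np.pi)%(2*np.pi)-np.pi)<.12
    w=np.clip(s[j]-.6*s[i],0,None); d=(t[j]-t[i]+np.pi)%(2*np.pi)-np.pi
    return (t[i]+(w*d).sum()/w.sum())%(2*np.pi),s[i]
E
python3 - <<'E'
from h import *
for f in('top0','t1','s1'):
    print(f,angle('top' if f[0]=='t' else 'scene',cv2.imread(f'pics/{f}.png')))
E
```

```text
top0 (np.float64(2.3272591097513358), np.float64(199.99999809265137))
t1 (np.float64(2.3324745712070682), np.float64(191.83195304870605))
s1 (np.float64(2.373548469410047), np.float64(199.99999809265137))
```

The rim contact is at TCP z ≈ 0.1526. A single 4 mm press gave 55 N at first and settled at 14 N. Next: over to a point behind the sleeve.

jog_arm --plan '[[[0,0,3],0],[[0,0,3],0],[[0.2,3.0,0],0],[[0.2,4.0,0],0],[[0.2,4.0,0],0],[[0.1,3.2,0],0],[[0,0,-1.5],0],[[0,0,-1.5],0],[[0,0,-1],0],[[0,0,-0.5],0],[[0,0,0],0],[[0,0,0],0]]'

```text
clock: 4.5
tcp_pos: [0.4956, 0.0662, 0.1702]
orientation: [-3.071, 0.661, -0.0]
contact_force: [-0.6, -0.2, 0.7]
grip_width: -0.0003
```

```bash
python3 - <<'E'
from h import *
a=grab_frame('scene')[:,:,::-1];b=grab_frame('top')[:,:,::-1]
print(angle('scene',a),angle('top',b))
A=cv2.resize(a[165:295,190:390],(600,390),interpolation=cv2.INTER_CUBIC)
cv2.imwrite('pics/c2.png',A);print(get_obs()['tcp_pos'],get_obs()['contact_force'])
# arc steps of 0.05 m radius from current position
p=get_obs()['tcp_pos'][:2];d=p-C0;print(np.hypot(*d),np.arctan2(d[1],d[0]))
E
```

```text
(np.float64(3.7000666716661317), np.float64(175.7869975566864)) (np.float64(2.1200756844878703), np.float64(149.97851477656513))
[0.49576847 0.06626157 0.17045928] [-0.06853291 -0.35197045 -0.18072358]
0.04995989820895865 1.760718097237055
```

View pics/c2.png

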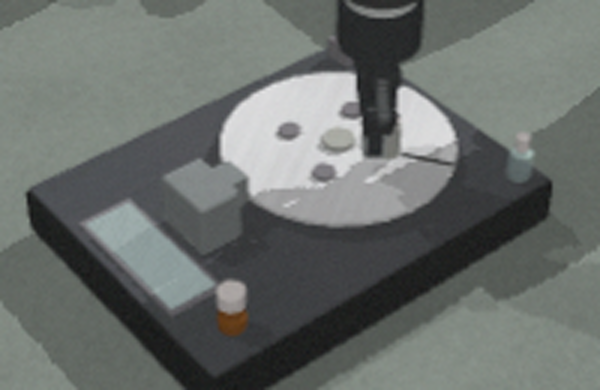

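The crop shows the finger just beside the sleeve. The line end has moved a little, to (452,162). I'll check whether the plate is drifting.

jog_arm --plan '[[[0,0,0],0],[[0,0,0],0],[[0,0,0],0],[[0,0,0],0]]'

```text
clock: 5.0
tcp_pos: [0.4954, 0.0663, 0.17]
orientation: [-3.071, 0.66, -0.0]
contact_force: [1.0, -0.4, 0.9]
grip_width: -0.0002
```

```bash
python3 - <<'E'
from h import *
b=grab_frame('top')
print(angle('top',b))
b=b[:,:,::-1]
cv2.imwrite('pics/c3.png',cv2.resize(b[125:285,200:340],None,fx=3.7,fy=3.7,interpolation=cv2.INTER_CUBIC))
E
```

```text
(np.float64(2.0852652894693797), np.float64(150.33998870896176))
```

View pics/c3.png

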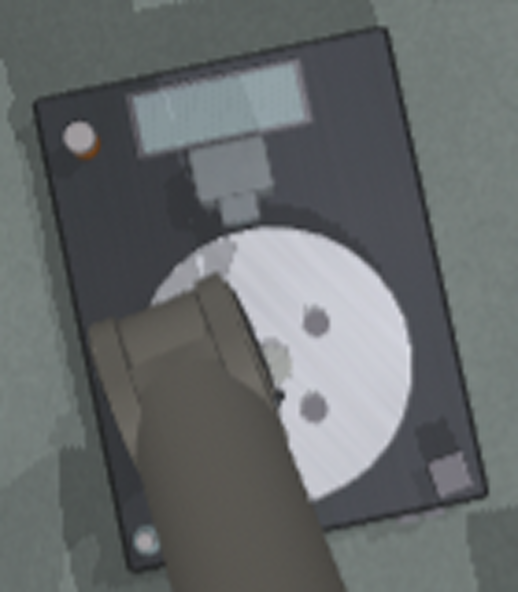

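jog_arm --plan '[[[-0.15,-0.03,0],0],[[-0.34,-0.09,0],0],[[-0.56,-0.2,0],0],[[-0.75,-0.4,0],0],[[-0.85,-0.7,0],0],[[-0.8,-1.08,0],0],[[0,0,0],0],[[0,0,3],0],[[0,0,3],0],[[0.9,-3.9,0],0],[[0.9,-3.9,0],0],[[0.9,-3.9,0],0]]'

```text
clock: 6.25
tcp_pos: [0.488, -0.0771, 0.2304]
orientation: [3.072, -0.659, 0.001]
contact_force: [0.8, 1.0, 0.0]
grip_width: -0.0001
```

```bash
cat > look.py <<'E'
from h import *
import sys,json
for n in sys.argv[1:]:
    t=get_obs()['clock']; im=grab_frame(n); a=angle(n,im)
    print(n,round(t,3),np.round(a,3)); open('log.txt','a').write(f"{t} {a[0]} {n} {a[1]}\n")
o=get_obs();print(o['clock'],o['tcp_pos'])
E
python3 look.py top scene top scene
```

```text
top 6.25 [  4.857 159.698]
scene 6.3 [  4.918 199.306]
top 6.35 [  5.089 187.05 ]
scene 6.4 [  5.215 194.367]
6.45 [ 0.48767889 -0.0765958   0.22973913]
```

jog_arm --plan '[[[0,0,-2],0],[[0,0,-2],0],[[0,0,-1.5],0],[[0,0,-1],0],[[0,0,-0.4],0],[[0,0,-0.1],0],[[0,0,0],0]]'

```text
clock: 7.15
tcp_pos: [0.4882, -0.0754, 0.1603]
orientation: [-3.071, 0.659, -0.001]
contact_force: [-0.1, -0.2, -0.0]
grip_width: 0.0001
```

```bash
python3 look.py top scene
```

```text
top 7.15 [  1.1   187.352]
scene 7.2 [  1.25  198.279]
7.25 [ 0.48830295 -0.07559126  0.16054828]
```

jog_arm --plan '[[[0,0,-0.2],0],[[0,0,-0.2],0],[[0,0,-0.1],0],[[0,0,0],0],[[0,0,0],0]]'

```text
clock: 7.75
tcp_pos: [0.4879, -0.0757, 0.1549]
orientation: [3.071, -0.66, -0.0]
contact_force: [0.2, -0.5, 0.4]
grip_width: -0.0
```

```bash
python3 look.py top scene top scene
```

```text
top 7.75 [  2.679 188.95 ]
scene 7.8 [  2.831 200.   ]
top 7.85 [  2.922 180.738]
scene 7.9 [  3.079 199.837]
7.95 [ 0.48790633 -0.0756482   0.15494727]
```

jog_arm --plan '[[[0,0,0],0],[[0,0,0],0],[[0,0,0],0],[[0,0,0],0],[[0,0,0],0]]'

```text
clock: 8.45
tcp_pos: [0.4879, -0.0756, 0.1549]
orientation: [3.072, -0.66, -0.0]
contact_force: [-0.7, -1.2, 0.8]
grip_width: -0.0001
```

```bash
cat > fit.py <<'E'
import numpy as np
from scipy.integrate import solve_ivp
from scipy.optimize import least_squares
L=[l.split() for l in open('log.txt')]
t=np.array([float(l[0]) for l in L]);a=np.array([float(l[1]) for l in L]);sc=np.array([l[2]=='scene' for l in L])
a=np.unwrap(a) if 0 else a
# unwrap against nominal prediction
k=t>6.3; t,a,sc=t[k],a[k],sc[k]; n=np.zeros(len(a)); 
u=[a[0]-2*np.pi]; w=2.8
for i in range(1,len(a)):
    dt=t[i]-t[i-1]; p=u[-1]+w*dt-.5*(w/8+.08)*dt*dt; w-=(w/8+.08)*dt
    u.append(a[i]+2*np.pi*round((p-a[i])/(2*np.pi)))
u=np.array(u)
def sim(x,T):
    k=x[2]/8; c=.08*x[3]; T=np.asarray(T)-t[0]; e=np.exp(-k*T)
    return x[0]+(x[1]+c/k)*(1-e)/k-c/k*T,(x[1]+c/k)*e-c/k
f=lambda x:np.r_[(sim(x,t)[0]+x[4]*sc-u)/.02,(x[2]-1)/.25,(x[3]-1)/.25,x[4]/.04]
s=least_squares(f,[u[0],2.8,1,1,0]); x=s.x
print('x',x.round(3),'res',(sim(x,t)[0]+x[4]*sc-u).round(3))
T=np.arange(t[0],t[0]+30,.005);th,om=sim(x,T)
for g in(0,2*np.pi,4*np.pi):
    i=np.argmax((th>=g)&(om>0)); print('pass',g,T[i] if th[i]>=g and om[i]>0 else None,om[i])
print('max range',th[om>0].max())
cov=np.linalg.inv(s.jac.T@s.jac); print('sd',np.sqrt(np.diag(cov)).round(3))
E
python3 look.py scene top scene top; python3 fit.py
```

```text
scene 8.45 [  4.34  194.263]
top 8.5 [  4.497 153.061]
scene 8.55 [  4.574 192.934]
top 8.6 [  4.794 152.399]
8.65 [ 0.4878802  -0.0756756   0.15490365]
x [-1.2    3.042  0.821  0.953 -0.016] res [-0.005  0.005  0.013 -0.016  0.017 -0.025  0.026 -0.022  0.033  0.007
  0.029 -0.062]
pass 0 6.754999999999991 2.887545011526865
pass 6.283185307179586 9.324999999999935 2.0454715396828163
pass 12.566370614359172 13.419999999999849 1.0882975832239654
max range 16.64333020777404
sd [0.015 0.028 0.086 0.243 0.011]
```

The fit says it reaches 4π at about 1.1 rad/s with 4 rad of coasting to spare. So I'll let 2π pass and brake at 4π.

jog_arm --plan '[[[0,0,0],0],[[0,0,0],0],[[0,0,0],0],[[0,0,0],0],[[0,0,0],0],[[0,0,0],0],[[0,0,0],0],[[0,0,0],0],[[0,0,0],0],[[0,0,0],0],[[0,0,0],0],[[0,0,0],0]]'

```text
clock: 9.85
tcp_pos: [0.4878, -0.0757, 0.1549]
orientation: [3.071, -0.66, -0.0]
contact_force: [-0.4, 0.2, -0.0]
grip_width: 0.0002
```

```bash
python3 look.py top scene top scene
```

```text
top 9.85 [  1.089 193.67 ]
scene 9.9 [  1.197 200.   ]
top 9.95 [  1.265 186.15 ]
scene 10.0 [  1.396 200.   ]
10.05 [ 0.48785969 -0.07565416  0.15490778]
```

jog_arm --plan '[[[0,0,0],0],[[0,0,0],0],[[0,0,0],0],[[0,0,0],0],[[0,0,0],0],[[0,0,0],0],[[0,0,0],0],[[0,0,0],0],[[0,0,0],0],[[0,0,0],0]]'

```text
clock: 11.05
tcp_pos: [0.4879, -0.0756, 0.1549]
orientation: [3.072, -0.66, 0.0]
contact_force: [0.7, -0.5, 0.9]
grip_width: -0.0
```

```bash
python3 look.py top scene top scene; python3 fit.py
```

```text
top 11.05 [  3.253 200.   ]
scene 11.1 [  3.369 196.583]
top 11.15 [  3.412 195.399]
scene 11.2 [  3.541 195.824]
11.25 [ 0.48787736 -0.07568498  0.15491703]
x [-1.199e+00  3.005e+00  7.590e-01  8.500e-01  3.000e-03] res [-0.004  0.022 -0.004 -0.016 -0.001 -0.024  0.009 -0.02   0.046  0.002
  0.044 -0.063  0.007 -0.001  0.024 -0.007  0.012 -0.018  0.018 -0.026]
pass 0 6.759999999999991 2.8634934547490674
pass 6.283185307179586 9.309999999999937 2.094370024716418
pass 12.566370614359172 13.139999999999855 1.2381391426690107
max range 18.04066364908647
sd [0.014 0.014 0.067 0.233 0.009]
```

jog_arm --plan '[[[0,0,0],0],[[0,0,0],0],[[0,0,0],0],[[0,0,0],0],[[0,0,0],0],[[0,0,0],0],[[0,0,0],0],[[0,0,0],0],[[0,0,0],0],[[0,0,0],0]]'

```text
clock: 12.25
tcp_pos: [0.4879, -0.0756, 0.1549]
orientation: [-3.072, 0.66, -0.0]
contact_force: [-0.1, 0.4, 0.3]
grip_width: 0.0002
```

```bash
python3 look.py scene top scene top; python3 fit.py
```

```text
scene 12.25 [  5.079 200.   ]
top 12.3 [  5.184 194.843]
scene 12.35 [  5.217 200.   ]
top 12.4 [  5.337 187.752]
12.45 [ 0.48785908 -0.07568457  0.15490367]
x [-1.196  3.008  0.753  0.884 -0.005] res [-0.002  0.017 -0.    -0.019  0.003 -0.027  0.013 -0.023  0.043  0.007
  0.042 -0.059  0.011 -0.005  0.028 -0.011  0.013 -0.025  0.019 -0.033
  0.021 -0.009  0.022 -0.024]
pass 0 6.759999999999991 2.8652979893952644
pass 6.283185307179586 9.309999999999937 2.093426148068188
pass 12.566370614359172 13.149999999999855 1.2303714275262863
max range 17.90071630928901
sd [0.013 0.013 0.065 0.209 0.008]
```

jog_arm --plan '[[[0,0,0],0],[[0,0,0],0],[[0,0,0],0],[[0,0,0],0],[[0,0,0],0]]'

```text
clock: 12.95
tcp_pos: [0.4879, -0.0757, 0.1549]
orientation: [3.071, -0.66, 0.0]
contact_force: [0.5, 0.3, 0.4]
grip_width: 0.0
```

```bash
python3 look.py top scene; python3 fit.py
```

```text
top 12.95 [  6.085 180.628]
scene 13.0 [  6.124 189.779]
13.05 [ 0.48788516 -0.0756596   0.1549206 ]
x [-1.194  3.006  0.787  0.749 -0.006] res [ 0.001  0.018  0.001 -0.019  0.003 -0.028  0.013 -0.025  0.041  0.006
  0.039 -0.06   0.009 -0.008  0.026 -0.014  0.015 -0.024  0.021 -0.031
  0.03   0.002  0.032 -0.012 -0.027 -0.009]
pass 0 6.759999999999991 2.8634508628353172
pass 6.283185307179586 9.309999999999937 2.093409515168826
pass 12.566370614359172 13.129999999999855 1.247244102638123
max range 18.350247087064744
sd [0.013 0.013 0.062 0.195 0.008]
```

jog_arm --plan '[[[0,0,-0.4],0],[[0,0,-0.05],0],[[0,0,0],0],[[0,0,0],0],[[0,0,0],0],[[0,0,0],0]]'

```text
clock: 13.65
tcp_pos: [0.4905, -0.076, 0.1526]
orientation: [-3.071, 0.66, -0.01]
contact_force: [-0.9, -1.1, 16.3]
grip_width: -0.0
```

```bash
python3 look.py top scene top; python3 - <<'E'
from h import *
b=grab_frame('top')[:,:,::-1];print(get_obs()['contact_force'])
cv2.imwrite('pics/c4.png',cv2.resize(b[125:285,200:340],None,fx=3.7,fy=3.7,interpolation=cv2.INTER_CUBIC))
E
```

```text
top 13.65 [5.e-02 2.e+02]
scene 13.7 [2.1e-02 2.0e+02]
top 13.75 [5.e-02 2.e+02]
13.8 [ 0.49046432 -0.07600565  0.15258402]
[-0.75781571 -0.21384557 17.50957459]
```

View pics/c4.png

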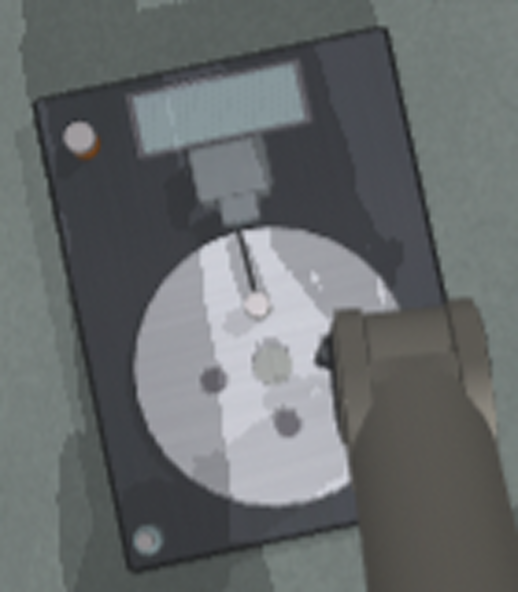

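It stopped at about +0.03 to +0.05 rad. In the picture the line ends at (238,228), right at the reader's nose. The first touch nudged the plate as it released, because the tip springs sideways while unloading. I'll work out that deflection before lifting slowly.

```bash
python3 - <<'E'
from h import *
o=get_obs(); z=np.array([0,0,.073])
r0=R.from_rotvec([3.0715,-.66,0]); r1=R.from_rotvec(o['orientation'])
print('hover tip',np.array([.48787,-.07567,.15491])+r0.apply(z)); print('now',o['tcp_pos']+r1.apply(z),o['contact_force'],o['moment'])
E
```

```text
hover tip [ 0.48787026 -0.07566877  0.08191   ]
now [ 0.49089415 -0.07609851  0.07959045] [-0.75781571 -0.21384557 17.50957459] [-0.21430207  0.08389504  0.01425967]
```

jog_arm --plan '[[[0.025,0,0.02],0],[[0.025,0,0.02],0],[[0.025,0,0.02],0],[[0.025,0,0.02],0],[[0.025,0,0.02],0],[[0.025,0,0.02],0]]'

```text
clock: 14.45
tcp_pos: [0.4906, -0.076, 0.1527]
orientation: [-3.071, 0.66, -0.005]
contact_force: [-0.9, -1.3, 8.1]
grip_width: -0.0001
```

```bash
python3 look.py top scene; python3 -c "
from h import *
print(get_obs()['contact_force'])"
```

```text
top 14.45 [5.e-02 2.e+02]
scene 14.5 [2.10000e-02 1.99832e+02]
14.55 [ 0.49064777 -0.07602892  0.15265443]
[-0.79934476 -0.67689829  8.88401802]
```

jog_arm --plan '[[[0.025,0,0.02],0],[[0.025,0,0.02],0],[[0.025,0,0.02],0],[[0.025,0,0.02],0],[[0.02,0,0.02],0],[[0.01,0,0.02],0],[[0,0,0.03],0],[[0,0,0.05],0],[[0,0,0.2],0],[[0,0,1],0],[[0,0,2],0],[[0,0,2],0]]'

```text
clock: 15.75
tcp_pos: [0.4905, -0.0755, 0.2066]
orientation: [-3.071, 0.659, 0.001]
contact_force: [0.9, -0.3, -0.1]
grip_width: -0.0002
```

```bash
python3 look.py top scene top scene
```

```text
top 15.75 [3.7e-02 2.0e+02]
scene 15.8 [5.e-03 2.e+02]
top 15.85 [4.e-02 2.e+02]
scene 15.9 [5.e-03 2.e+02]
15.95 [ 0.49085698 -0.0756394   0.20618669]
```

Released at about 0.02 rad and apparently still. I'll raise the hand further and away, wait, and confirm.

jog_arm --plan '[[[0,0,3],0],[[0,0,4],0],[[0,-2,2],0],[[-0.5,-4,0],0],[[-0.5,-4,0],0],[[-0.5,-3,0],0],[[0,-1,0],0],[[0,0,0],0],[[0,0,0],0],[[0,0,0],0],[[0,0,0],0],[[0,0,0],0]]'

```text
clock: 17.15
tcp_pos: [0.476, -0.2147, 0.2956]
orientation: [-3.072, 0.657, -0.0]
contact_force: [-0.0, 0.3, 0.2]
grip_width: -0.0002
```

```bash
python3 look.py top scene top scene; python3 - <<'E'
from h import *
b=grab_frame('top')[:,:,::-1]
cv2.imwrite('pics/t5.png',b)
E
```

```text
top 17.15 [3.7e-02 2.0e+02]
scene 17.2 [5.e-03 2.e+02]
top 17.25 [3.7e-02 2.0e+02]
scene 17.3 [6.e-03 2.e+02]
17.35 [ 0.47572594 -0.21545175  0.29565253]
```

View pics/t5.png

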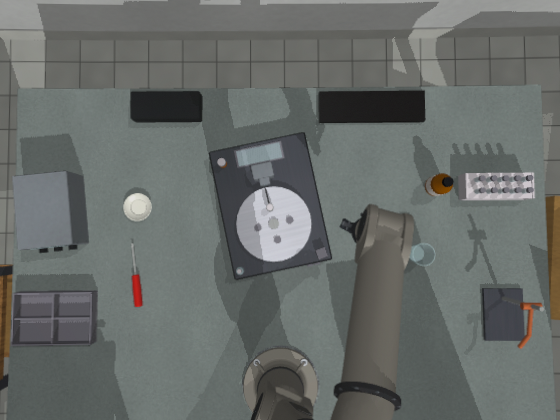

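The turntable is still, with the line at the nose near (265,187). The hand is clear and everything else is where it was.

```bash
python3 -c "
from bench import *
print(hand_in())"
```

```text
the job is handed in; nothing more can be done
None
```

The turntable is stopped at the reader and the job was handed in at about 17.4 s of the 51 s allowed.

- **Flick and coast:** I pushed the sleeve counter-clockwise to about 3 rad/s. The turntable then coasted untouched past the reader twice, at 0 and at 2π.
- **Brake:** On the 4π pass, at about 1.25 rad/s, I pressed the closed fingertips on the flat rim. It read about 0.02 to 0.05 rad past the reader. I then unloaded slowly, adjusting sideways so the tip would not drag the plate.
- **Last checks:** Over the final 1.5 s, with the hand lifted and moved away, the angle held steady. The top camera read 0.037 rad and the scene camera 0.005 rad. They disagree by 0.03 rad, but both are well inside 0.13. Every other object looked unmoved in the last picture.

- **Touch before the flick:** I touched the resting rim once to find its height. On release that nudged the plate about 0.24 rad clockwise, before the flick.
- **Shift on final release:** The final unloading moved the plate about 0.015 rad towards the mark.

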